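Stir the drying beads on the computer refurbishing bench

TASK

Take the yellow-handled stirrer out of its blue holder and, with its foot down among the drying beads in the metal basin, stir them about three times round, passing each time well to the far side and well to the near side of the basin's middle, so that the orange bead is pushed clearly away from where it lay. Then stand the stirrer upright in its blue holder again and let go; the orange bead must stay in the basin.

Things in the scene. Friction and masses are not known exactly. Their poses are not given: they have to be found in the camera images.
- stirrer: Stirrer, 165 mm tall, 0.12 kg, upright in its blue holder. White round foot 24 mm across, 26 mm high (tapering to the rod by 34 mm), steel rod 12 mm thick, yellow square handle 22 x 22 mm at heights 95 to 165 mm. Origin: centre of the foot's underside; z up along the rod, x and y square to the handle's faces. The red brush in a grey holder is not it.
- holder: Blue round cup fixed to the table, 50 mm high, 64 mm across outside, 56 mm inside, floor 5 mm thick; the stirrer's foot stands loosely in it. Origin: centre of the underside, on the table; z up.
- basin: Round metal basin, fixed; 60 mm high, 158 mm across outside, 150 inside, flat floor 5 mm thick. One orange and seven white beads 20 mm across lie loose in a ring 72 mm across; inside it 40 mm are clear for the foot. The foot carried round some 32 mm from the centre, a few mm off the floor, pushes the beads about without pinching them on the wall. Origin: centre of the underside; x away from the robot, z up. Not the black tray.
- bead_orange_center (a point): Centre of the orange bead, a ball 20 mm across, 12 g, loose in the basin; it can roll. The white beads are the same size.
Not all that is in view belongs to the job. What is shaped like the holder but green is not meant.

How it is judged:
On the way, in this order (a step that is already met when the one before it is completed fails the run):
1. the stirrer's foot, down in the basin, is at least 12 mm to the far side of its centre (away from the robot) (horizontal distance between stirrer and basin below 0.062 m and z of stirrer in the frame of basin below 0.025 m and x of stirrer in the frame of basin above 0.012 m), for 0.03 s.
2. the stirrer's foot, down in the basin, is at least 12 mm to the near side of its centre (towards the robot) (horizontal distance between stirrer and basin below 0.062 m and z of stirrer in the frame of basin below 0.025 m and x of stirrer in the frame of basin below -0.012 m), for 0.03 s.
3. the stirrer's foot, down in the basin, is again at least 12 mm to the far side of its centre (away from the robot) (all of step 1), for 0.03 s.
4. the stirrer's foot, down in the basin, is again at least 12 mm to the near side of its centre (towards the robot) (all of step 2), for 0.03 s.
At the end, for the whole second after the job is handed in: The stirrer stands in its blue holder, foot on the holder's floor (within 20 mm of its centre and 7 mm of its floor), within 15 degrees of upright and at rest, and the orange bead lies in the basin more than 8 mm from where it began (horizontal distance between stirrer and holder below 0.02 m and z of stirrer in the frame of holder below 0.012 m and angle between stirrer's own z axis and vertical below 0.26 rad and linear speed of stirrer below 0.03 m/s and distance of bead_orange_center from where it was at the start of the episode above 0.008 m and horizontal distance between bead_orange_center and basin below 0.075 m and z of bead_orange_center in the frame of basin below 0.05 m); the robot touches nothing.
It fails at once if the orange bead leaves the basin (horizontal distance between bead_orange_center and basin above 0.09 m).
It also fails if it takes over 64 s, if anything falls off the work surface, if the arm or the gripper's body presses on something with over 40 N, if the wrist force passes 120 N, or if a joint passes its speed limit or range.

ROBOT

A 6-joint arm with a two-finger parallel gripper is mounted at the origin on the work surface. World frame = base frame: x ahead of the robot, y to its left, z up, the work surface at z = 0. Lengths are in m, angles in rad, forces in N, time in s.
With the tool pointing down it reaches from about 0.325 to 0.775 m from the base axis. Payload 5.5 kg.
Tool frame: the origin (TCP) lies midway between the tips of the shut fingers; the grasp point (between the pads) lies 19 mm behind it (manip.grip_point_offset is the distance from the TCP to the grasp point, in m); z points along the fingers, y is the direction in which the jaws open and shut (so a half turn about z gives the same grasp; the last joint's range is limited). The gripper opens to 88 mm and grips with 3 to 60 N. Pads are 20 mm wide; open, the fingers measure 115 mm over their backs; the gripper's body (75 mm by 178 mm) begins 61 mm behind the grasp point.
Start: joints at [-1.159, 0.091, 1.231, -0, 1.82, -0.057], TCP at [0.271, -0.535, 0.193] pointing down, gripper open.
Joint ranges: [-2.87, 2.87], [-0.86, 2.18], [0.17, 2.46], [-1.51, 4.65], [0.06, 2.69], [-2.65, 2.65]. Speed limits (rad/s): [2.57, 2.57, 3.01, 3.14, 3.14, 3.14].

INTERFACE

Orientations are given as a rotation vector (axis times angle).
In Python, from bench import readout, vision, sign_off, manip gives the robot as it stands. The module is installed in compiled form; this text tells all that it offers.
- The arm moves only by the tool arm_command, never from a script. Its argument "rows" is a list that holds one entry, the list of rows, each a list of 4 numbers: the shift along the world's x, y, z in cm, then the turn about the world's z in degrees. A call has 1 to 12 rows; each row is the pose to reach, as a shift and turn from the pose commanded when the call began; what a row does not reach only later rows make up. A row lasts 1/12 s, in which the tool goes at most 41.7 mm and 7.16 degrees, less where a joint would pass 70% of its speed; a pose out of reach is approached as far as the arm can. A call with a gripper value outside its range is refused whole. "jaw" is the closure, from -1 (fully open) to 1 (shut), set as the call begins (left out, the last holds). The fingers move at their own pace and stop on an object; "squeeze" is the grip in N (left out, the last holds). Time passes only in rows, so rows that repeat a pose let the fingers close. It gives the time, the measured TCP pose, the force and the opening at its end, in the units of the state.
- readout.get_state(): the state, without advancing time (a new reading comes with each control period).
- vision.snapshot(name): name is "scene" or "top" or "wrist"; returns the picture (384x512x3 uint8, red, green, blue); there is no depth.
- vision.camera_info(name): a dict with "fx", "fy", "cx", "cy" (pixels), "R" (3x3) and "t" (3): a world point X has camera coordinates R X + t. Camera axes: x right, y down, z forward; pixel columns grow to the right and rows downward; lengths in m; the calibration is good to about 2 mm. A picture is of the moment at which its call begins: read the wrist's pose just before it. camera_info takes no time and is no camera call; for the wrist camera it gives the pose at the moment of the call.
- sign_off(): hands the job in, once; it reports no verdict.
The state is a dict: "t": time; "joint_pos": joint angles; "dq": joint speeds; "joint_torque": joint torques, N m; "tcp_pos": TCP position; "tool_rot": TCP orientation; "ft_force": force on the tool from outside, world axes, zero at the start; "wrist_torque": the same for the moment, N m; "width": finger opening in m.
Only numpy, scipy, OpenCV 4.12 (cv2) and the standard library are available. Lean on these libraries where they do the work, as an engineer would, in place of code of your own. Each camera call takes 0.05 s, during which the arm holds its last target. There are 200 camera calls.

## Working session

There is one attempt and no reset: what is moved stays moved. The work goes in short steps, Python scripts to look and compute and a tool call to move; the robot and the scene stay as the last step left them, time stands still between calls to the robot, and variables do not carry over. Pictures are saved under pics/ and viewed, about 8 in all and at most 12, crops included, and the job is handed in when it is done.

Besides the shell and the picture viewer there is one more tool, called as name(argument=value, ...), one argument or row to a line, values as JSON. arm_command: Moves the arm, as the interface text tells. Its arguments: {"type":"object","properties":{"rows":{"type":"array"},"jaw":{"type":"number"},"squeeze":{"type":"number"}},"required":["rows"]}

```bash
mkdir -p pics; cat > h.py <<'E'
import numpy as np, cv2
from bench import readout, vision, manip
def snap(n,f,crop=None,s=1):
    im=vision.snapshot(n)[:,:,::-1]
    if crop: a,b,c,d=crop; im=im[b:d,a:c]
    cv2.imwrite('pics/'+f,cv2.resize(im,None,fx=s,fy=s,interpolation=cv2.INTER_CUBIC))
def ray(n,u,v,z):
    c=vision.camera_info(n);R=np.array(c['R']);t=np.array(c['t'])
    o=-R.T@t; d=R.T@np.array([(u-c['cx'])/c['fx'],(v-c['cy'])/c['fy'],1])
    return o+d*(z-o[2])/d[2]
def proj(n,X):
    c=vision.camera_info(n);p=np.array(c['R'])@np.array(X)+np.array(c['t'])
    return np.array([c['fx']*p[0]/p[2]+c['cx'],c['fy']*p[1]/p[2]+c['cy']])
E
python3 - <<'E'
from h import *
a=vision.snapshot('top');b=vision.snapshot('scene')
cv2.imwrite('pics/top.png',cv2.resize(a[:,:,::-1],(800,600)));cv2.imwrite('pics/scene.png',cv2.resize(b[:,:,::-1],(800,600)))
np.save('top.npy',a);np.save('scene.npy',b)
s=readout.get_state();print(s);print(manip.grip_point_offset)
for n in('top','scene'):
  c=vision.camera_info(n);print(n,c['fx'],-np.array(c['R']).T@np.array(c['t']))
E
```

```text
{'t': 0.1, 'joint_pos': array([-1.15871285e+00,  9.17790005e-02,  1.23177104e+00,  1.85887735e-05,
        1.81977404e+00, -5.66918598e-02]), 'dq': array([-0.00063127, -0.00142527, -0.00403   , -0.00047415,  0.00179433,
        0.00116038]), 'joint_torque': array([ 2.44749041e-03, -4.47856164e+01, -4.07570100e+01,  7.01408624e-02,
        2.83741899e-02, -1.01062649e-04]), 'tcp_pos': array([ 0.27096019, -0.53498258,  0.19171957]), 'tool_rot': array([-3.05402890e+00, -7.29237285e-01,  4.52637525e-04]), 'ft_force': array([-0.46293454,  0.15311267,  0.23884324]), 'wrist_torque': array([ 0.01994376,  0.04903628, -0.02419959]), 'width': 0.08764305054749426}
0.0187
top 382.7054329376639 [ 0.47067624 -0.00447302  0.88289795]
scene 476.0726118295841 [0.85056802 0.52085915 0.92913321]
```

View pics/top.png

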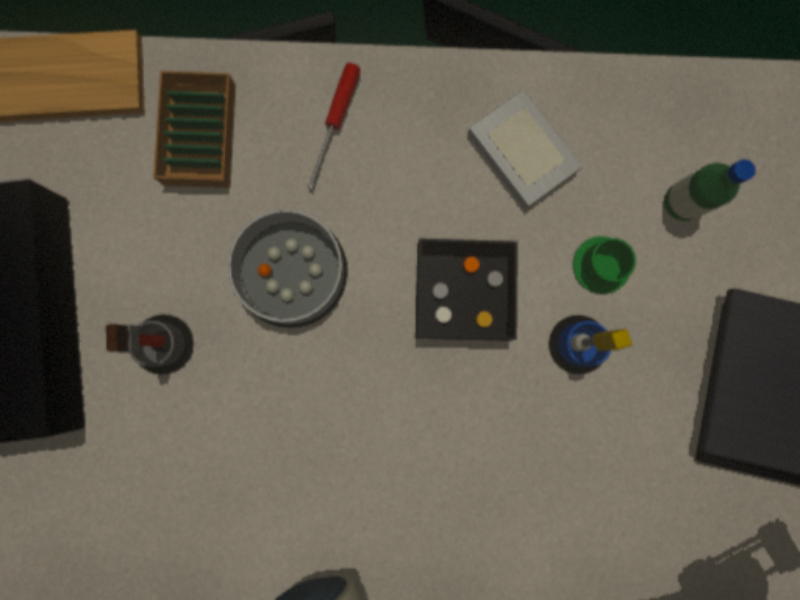

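View pics/scene.png

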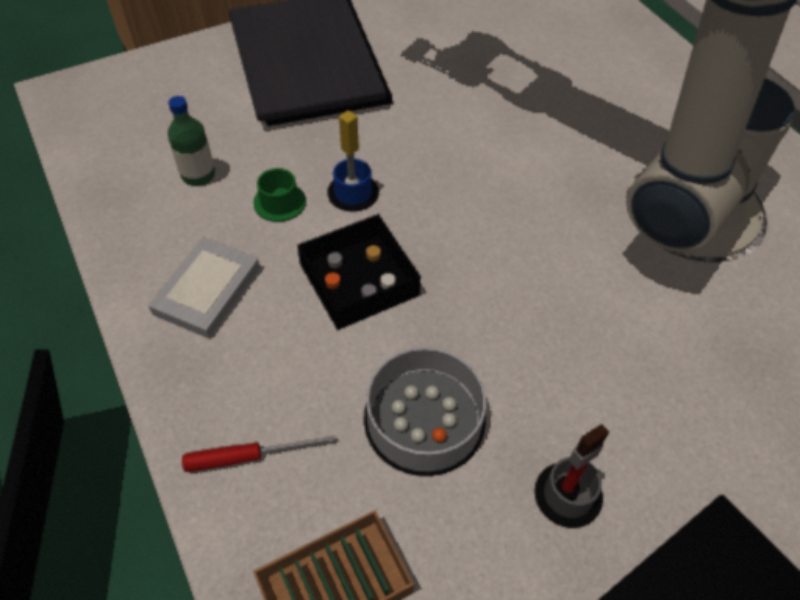

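Candidates (top picture, 800 px scale): the yellow-handled stirrer in the blue cup is at (583,343) with its handle top at (618,340). The red brush in the grey cup is at (160,343), the green cup at (603,265), the basin at (288,268) and the black tray at (467,290). I choose the blue cup with the yellow handle and the metal basin, and check them in a close crop.

```bash
python3 - <<'E'
from h import *
a=np.load('top.npy')[:,:,::-1];b=np.load('scene.npy')[:,:,::-1]
k=lambda im,x,y,w,h,s:cv2.resize(im[y:y+h,x:x+w],None,fx=s,fy=s,interpolation=cv2.INTER_CUBIC)
A=k(a,345,190,80,60,5);B=k(a,140,130,80,60+20,5);C=k(b,195,60,80,80,5);
B=k(a,140,125,90,90,4);C=k(b,200,60,60,80,5)
out=np.zeros((600,800,3),np.uint8);out[:300,:400]=np.clip(A*1.5,0,255);out[:360,400:760]=np.clip(B*1.5,0,255)
D=k(b,200,65,70,75,4);out[300:600,:280]=np.clip(D*1.5,0,255);cv2.imwrite('pics/c.png',out)
E
```

```text
(no output)
```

View pics/c.png

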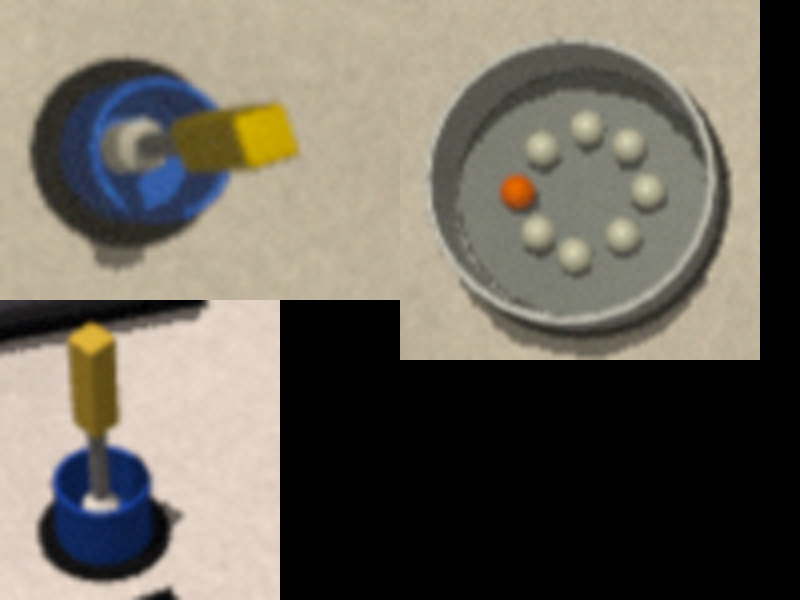

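```bash
python3 - <<'E'
from h import *
f=lambda x,y,s,ox,oy:((x+.5)/s-.5+ox,(y+.5)/s-.5+oy)
top=f(266,136,5,345,190); H=ray('top',*top,.170);print('handle top',H)
print('holder',ray('top',*f(162,149,5,345,190),.05))
print('basin',ray('top',*f(173.5,184.5,4,140,125),.06))
print('orange',ray('top',*f(117,192,4,140,125),.015))
c=[ray('top',*f(*p,5,345,190),.17)[:2] for p in((235,112),(280,102),(297,155),(248,167))]
for i in range(4):
  d=c[(i+1)%4]-c[i];print(np.linalg.norm(d),np.degrees(np.arctan2(d[1],d[0])))
# foot top at z=.005+.026, scene checks (crop origin 200,65 scale4)
print('scene handle top',ray('scene',*f(92,340-300,4,200,65),.17))
print('scene holder',ray('scene',*f(102,482-300,4,200,65),.05))
from scipy.spatial.transform import Rotation as R
s=readout.get_state();print(R.from_rotvec(s['tool_rot']).as_matrix().round(3))
E
```

```text
handle top [ 0.5011622  -0.29300713  0.17      ]
holder [ 0.49939377 -0.29560718  0.05      ]
basin [0.593013   0.13009965 0.06      ]
orange [0.59445605 0.16932307 0.015     ]
0.017605274478510298 -76.13847279182448
0.02068363470278922 -162.5111586643451
0.019230747559034585 104.99169136602406
0.021023834729133457 13.008060982906064
scene handle top [ 0.50231805 -0.29020055  0.17      ]
scene holder [ 0.49997529 -0.29282511  0.05      ]
[[ 0.892  0.452 -0.001]
 [ 0.452 -0.892  0.002]
 [ 0.    -0.002 -1.   ]]
```

The crop confirms the yellow-handled stirrer in the blue cup (rim centre at about (162,149) in the crop), with its handle turned about 15°. It also shows the basin with the orange bead on its left, at (517,192). Next I move above the handle.

arm_command(
  rows=[
    [[2.5, 2.7, 1.5, -2], [5, 5.4, 3, -4], [7.5, 8.1, 4, -6], [10, 10.8, 4, -8], [12.5, 13.5, 4, -10], [15, 16.2, 4, -12], [17.5, 18.9, 4, -12], [20, 21.6, 4, -12], [22, 23.5, 4, -12], [23.1, 24.3, 4, -12], [23.1, 24.3, 4, -12], [23.1, 24.3, 4, -12]],
  ],
  jaw=-1,
  squeeze=40,
)

```text
t: 1.1
tcp_pos: [0.5018, -0.2926, 0.2322]
tool_rot: [-3.115, -0.407, 0.002]
ft_force: [-0.2, -0.2, 0.5]
width: 0.0877
```

```bash
python3 - <<'E'
from h import *
s=readout.get_state();print(s['tcp_pos'],s['tool_rot'],s['t'],s['joint_pos'])
print(proj('wrist',[.5017,-.292,.17]),proj('wrist',[.4995,-.2945,.05]))
snap('wrist','w1.png',None,1.5)
E
```

```text
[ 0.50184034 -0.29257443  0.23217674] [-3.11490616e+00 -4.07420236e-01  2.12486420e-03] 1.1 [-5.85886797e-01  5.23138682e-02  1.20129012e+00 -8.12428400e-04
  1.88911036e+00  7.24538435e-01]
[257.73745139 190.14516292] [259.07835788 165.30520911]
```

View pics/w1.png

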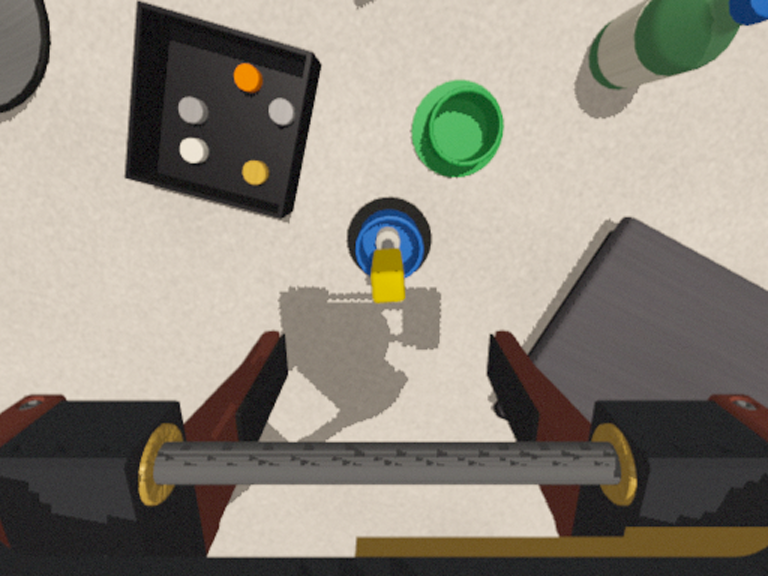

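The wrist view shows the handle top at (388,287), against (387,285) predicted, and its sides square to the jaws. The holder rim is at (390,245), against (389,248) predicted. I descend and grip.

arm_command(
  rows=[
    [[0, 0, -3, 0], [0, 0, -6, 0], [0, 0, -8.5, 0], [0, 0, -10.5, 0], [0, 0, -11.8, 0], [0, 0, -11.8, 0], [0, 0, -11.8, 0]],
  ],
)

```text
t: 1.73
tcp_pos: [0.5013, -0.2932, 0.1148]
tool_rot: [-3.115, -0.404, 0.001]
ft_force: [1.2, 0.2, 0.2]
width: 0.0878
```

arm_command(
  rows=[
    [[0, 0, 0, 0], [0, 0, 0, 0], [0, 0, 0, 0], [0, 0, 0, 0], [0, 0, 0, 0], [0, 0, 0, 0], [0, 0, 0, 0], [0, 0, 0, 0]],
  ],
  jaw=1,
  squeeze=40,
)

```text
t: 2.4
tcp_pos: [0.5021, -0.2922, 0.1147]
tool_rot: [-3.115, -0.406, 0.0]
ft_force: [-0.9, -0.8, 0.5]
width: 0.0382
```

arm_command(
  rows=[
    [[0, 0, 0, 0], [0, 0, 0, 0], [0, 0, 0, 0], [0, 0, 0, 0], [0, 0, 0, 0], [0, 0, 0, 0]],
  ],
)

```text
t: 2.9
tcp_pos: [0.5021, -0.2923, 0.1147]
tool_rot: [-3.115, -0.406, 0.0]
ft_force: [-0.0, 0.6, -0.2]
width: 0.0216
```

arm_command(
  rows=[
    [[0, 0, 1, 0], [0, 0, 2.5, 0], [0, 0, 4.5, 0], [0, 0, 6.5, 0], [0, 0, 8.5, 0], [0, 0, 10, 0], [0, 0, 10, 0], [0, 0, 10, 0]],
  ],
)

```text
t: 3.57
tcp_pos: [0.5025, -0.2925, 0.2159]
tool_rot: [3.114, 0.406, 0.003]
ft_force: [-1.0, 0.2, -2.0]
width: 0.022
```

```bash
python3 - <<'E'
from h import *
s=readout.get_state();print(s['tcp_pos'],s['tool_rot'],s['t'],s['width'],s['ft_force'],s['joint_pos'])
a=vision.snapshot('scene')[:,:,::-1];b=vision.snapshot('wrist')[:,:,::-1]
im=np.hstack([cv2.resize(a[20:170,180:330],(400,400),interpolation=2),cv2.resize(b[100:300,156:356],(400,400),interpolation=2)])
cv2.imwrite('pics/g.png',im)
x,y=s['tcp_pos'][:2]
for z in(.105,.27): print(proj('scene',[x,y,z]))
E
```

```text
[ 0.50247541 -0.29252177  0.21585914] [3.11380306e+00 4.06104015e-01 2.56736840e-03] 3.5667 0.022021677109250064 [-0.97962842  0.20069055 -1.99490704] [-5.85711781e-01  4.45087847e-02  1.23838224e+00  2.24806122e-06
  1.85653722e+00  7.25708029e-01]
[223.35567232  94.55949674]
[220.0359568   38.44215611]
```

View pics/g.png

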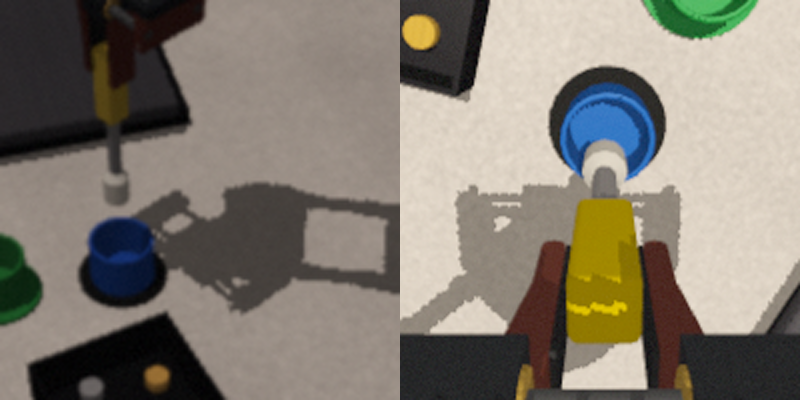

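The scene crop shows the stirrer hanging straight in the jaws, with the foot bottom at (117,197) against (116,199) predicted. So the foot lies 110 mm below the TCP. Next I carry it over the basin.

arm_command(
  rows=[
    [[0.4, 1.5, 0, 0], [1.0, 4.5, 0, 0], [1.7, 8, 0, 0], [2.5, 11.5, 0, 0], [3.2, 15, 0, 0], [4.0, 18.5, 0, 0], [4.7, 22, 0, 0], [5.5, 25.5, 0, 0], [6.2, 29, 0, 0], [7, 32.5, 0, 0], [7.7, 36, 0, 0], [8.4, 39, 0, 0]],
  ],
  squeeze=50,
)

```text
t: 4.67
tcp_pos: [0.5855, 0.1001, 0.2127]
tool_rot: [-3.115, -0.408, 0.005]
ft_force: [0.2, -0.7, -1.7]
width: 0.022
```

arm_command(
  rows=[
    [[0.4, 2.0, 0, 0], [0.7, 3.0, 0, 0], [0.7, 3.2, 0, 0], [0.7, 3.2, 0, 0], [0.7, 3.2, 0, 0]],
  ],
)

```text
t: 5.08
tcp_pos: [0.5929, 0.1285, 0.2143]
tool_rot: [3.115, 0.404, -0.001]
ft_force: [-0.1, 0.4, -1.4]
width: 0.0217
```

```bash
python3 - <<'E'
from h import *
s=readout.get_state();print(s['tcp_pos'],s['tool_rot'],s['t'],s['width'],s['ft_force'],s['joint_pos'])
x,y,z=s['tcp_pos']
a=vision.snapshot('scene')[:,:,::-1];b=vision.snapshot('wrist')[:,:,::-1]
im=np.hstack([cv2.resize(a[160:310,200:350],(400,400),interpolation=2),cv2.resize(b[50:300,131:381],(400,400),interpolation=2)])
cv2.imwrite('pics/b.png',im)
print('foot pred scene crop',(proj('scene',[x,y,z-.11])-[200,160])*400/150, 'wrist',(proj('wrist',[x,y,z-.11])-[131,50])*1.6)
print('basin pred scene',(proj('scene',[.593,.13,.06])-[200,160])*400/150,'wrist',(proj('wrist',[.593,.13,.06])-[131,50])*1.6)
E
```

```text
[0.59292515 0.12845458 0.21427892] [ 3.11483949e+00  4.04398292e-01 -1.44128081e-03] 5.0833 0.021697000270704644 [-0.10702695  0.42975713 -1.38327706] [ 1.57642407e-01  1.16019615e-01  1.16588327e+00 -6.10112038e-04
  1.86062451e+00  1.47004983e+00]
foot pred scene crop [196.69056513 216.43448996] wrist [203.11277418 203.46682951]
basin pred scene [195.13970865 246.43881547] wrist [201.2092042  188.46645558]
```

View pics/b.png

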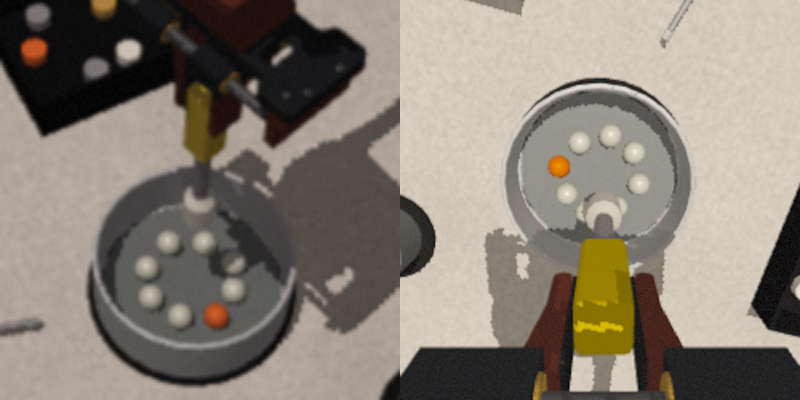

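```bash
python3 - <<'E'
from h import *
f=lambda x,y,s,ox,oy:((x+.5)/s-.5+ox,(y+.5)/s-.5+oy)
P=np.array([(542,149),(586,128),(629,146),(648,191),(623,236),(574,256),(537,233),(517,192)])-[400,0]
W=np.array([ray('top',*f(*p,4,140,125),.015)[:2] for p in P]);print(W.mean(0), np.hypot(*(W-W.mean(0)).T).round(4))
t=np.linspace(0,6.28,200)
for n,o,s in(('wrist',[131,50],1.6),('scene',[200,160],400/150)):
  q=np.array([(proj(n,[.593+.079*np.cos(a),.13+.079*np.sin(a),.06])-o)*s for a in t]);print(n,q.min(0),q.max(0))
B=np.array([(559-400,166),(580-400,142),(610-400,135),(634-400,153),(638-400,184),(567-400,194)])
Q=np.array([ray('wrist',*(b/1.6+[131,50]),.015)[:2] for b in B])
from scipy.optimize import least_squares
print(least_squares(lambda c:np.hypot(*(Q-c).T)-.036,[.593,.13]).x, Q[0])
E
```

```text
[0.59595952 0.13244401] [0.0336 0.0366 0.0372 0.0375 0.0349 0.0373 0.0348 0.0369]
wrist [103.06650799  85.9685613 ] [299.30075327 277.95226645]
scene [ 92.68030399 159.53586309] [297.68684427 341.78115911]
[0.59463884 0.13172562] [0.59307082 0.16929928]
```

Centre estimates agree on about (0.5945, 0.1315). I lower the foot in the clear middle.

arm_command(
  rows=[
    [[0.1, 0.2, -1, 0], [0.1, 0.2, -3, 0], [0.1, 0.2, -5, 0], [0.1, 0.2, -7, 0], [0.1, 0.2, -8.5, 0], [0.1, 0.2, -9.5, 0], [0.1, 0.2, -9.5, 0], [0.1, 0.2, -9.5, 0], [0.1, 0.2, -9.5, 0]],
  ],
)

```text
t: 5.93
tcp_pos: [0.5947, 0.1316, 0.1211]
tool_rot: [-3.115, -0.406, -0.003]
ft_force: [0.1, 0.3, -0.4]
width: 0.0218
```

arm_command(
  rows=[
    [[0.4, 0, 0, 0], [0.8, 0, 0, 0], [1.2, 0, 0, 0], [1.6, 0, 0, 0], [2.0, 0, 0, 0], [2.4, 0, 0, 0], [2.8, 0, 0, 0], [3.2, 0, 0, 0], [3.2, 0, 0, 0]],
  ],
)

```text
t: 6.68
tcp_pos: [0.6267, 0.1317, 0.1194]
tool_rot: [3.115, 0.406, -0.0]
ft_force: [0.8, 0.8, -1.1]
width: 0.0216
```

arm_command(
  rows=[
    [[-0.11, 0.83, 0, 0], [-0.43, 1.6, 0, 0], [-0.94, 2.26, 0, 0], [-1.6, 2.77, 0, 0], [-2.37, 3.09, 0, 0], [-3.2, 3.2, 0, 0], [-4.03, 3.09, 0, 0], [-4.8, 2.77, 0, 0], [-5.46, 2.26, 0, 0], [-5.97, 1.6, 0, 0], [-6.29, 0.83, 0, 0], [-6.4, 0, 0, 0]],
  ],
)

```text
t: 7.68
tcp_pos: [0.5617, 0.1306, 0.12]
tool_rot: [3.115, 0.406, 0.001]
ft_force: [-0.1, -0.6, -1.5]
width: 0.0216
```

arm_command(
  rows=[
    [[0.11, -0.83, 0, 0], [0.43, -1.6, 0, 0], [0.94, -2.26, 0, 0], [1.6, -2.77, 0, 0], [2.37, -3.09, 0, 0], [3.2, -3.2, 0, 0], [4.03, -3.09, 0, 0], [4.8, -2.77, 0, 0], [5.46, -2.26, 0, 0], [5.97, -1.6, 0, 0], [6.29, -0.83, 0, 0], [6.4, 0, 0, 0]],
  ],
)

```text
t: 8.68
tcp_pos: [0.6265, 0.1329, 0.1194]
tool_rot: [-3.115, -0.407, 0.001]
ft_force: [-0.2, -0.1, -1.4]
width: 0.0219
```

```bash
python3 - <<'E'
from h import *
s=readout.get_state();print(s['tcp_pos'],s['tool_rot'],s['t'],s['width'],s['ft_force'])
x,y,z=s['tcp_pos']
a=vision.snapshot('scene')[:,:,::-1];b=vision.snapshot('wrist')[:,:,::-1]
im=np.hstack([cv2.resize(a[160:310,200:350],(400,400),interpolation=2),cv2.resize(b[50:300,131:381],(400,400),interpolation=2)])
cv2.imwrite('pics/s1.png',im)
print('foot pred scene crop',(proj('scene',[x,y,z-.11])-[200,160])*400/150)
E
```

```text
[0.62645143 0.13291065 0.11944825] [-3.11497756e+00 -4.06897575e-01  5.46307570e-04] 8.6833 0.02188539786907628 [-0.18940593 -0.06143679 -1.36320034]
foot pred scene crop [157.49659405 296.71840698]
```

View pics/s1.png

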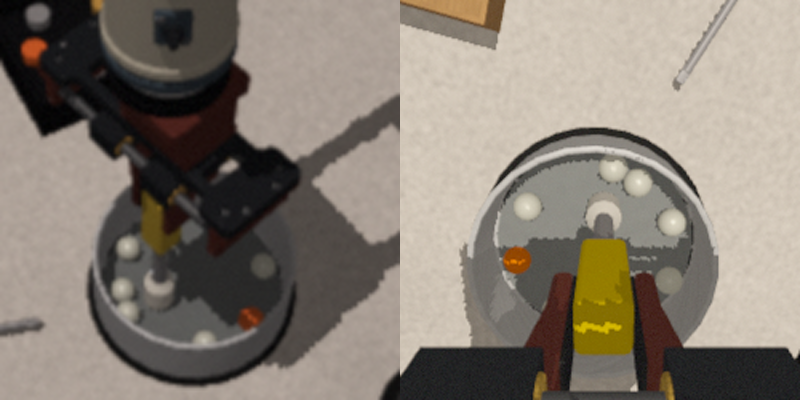

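After one turn the foot is deep in the basin at (157,292), as predicted. The beads have been pushed outward and the orange one has moved to the wall side at (250,318). I stir two more turns.

arm_command(
  rows=[
    [[-0.11, 0.83, 0, 0], [-0.43, 1.6, 0, 0], [-0.94, 2.26, 0, 0], [-1.6, 2.77, 0, 0], [-2.37, 3.09, 0, 0], [-3.2, 3.2, 0, 0], [-4.03, 3.09, 0, 0], [-4.8, 2.77, 0, 0], [-5.46, 2.26, 0, 0], [-5.97, 1.6, 0, 0], [-6.29, 0.83, 0, 0], [-6.4, 0, 0, 0]],
  ],
)

```text
t: 9.78
tcp_pos: [0.5616, 0.1307, 0.12]
tool_rot: [3.115, 0.406, 0.0]
ft_force: [0.0, 0.3, -0.3]
width: 0.0214
```

arm_command(
  rows=[
    [[0.11, -0.83, 0, 0], [0.43, -1.6, 0, 0], [0.94, -2.26, 0, 0], [1.6, -2.77, 0, 0], [2.37, -3.09, 0, 0], [3.2, -3.2, 0, 0], [4.03, -3.09, 0, 0], [4.8, -2.77, 0, 0], [5.46, -2.26, 0, 0], [5.97, -1.6, 0, 0], [6.29, -0.83, 0, 0], [6.4, 0, 0, 0]],
  ],
)

```text
t: 10.78
tcp_pos: [0.6265, 0.1329, 0.1195]
tool_rot: [-3.115, -0.407, 0.0]
ft_force: [-0.2, -0.4, -0.9]
width: 0.0216
```

arm_command(
  rows=[
    [[-0.11, 0.83, 0, 0], [-0.43, 1.6, 0, 0], [-0.94, 2.26, 0, 0], [-1.6, 2.77, 0, 0], [-2.37, 3.09, 0, 0], [-3.2, 3.2, 0, 0], [-4.03, 3.09, 0, 0], [-4.8, 2.77, 0, 0], [-5.46, 2.26, 0, 0], [-5.97, 1.6, 0, 0], [-6.29, 0.83, 0, 0], [-6.4, 0, 0, 0]],
  ],
)

```text
t: 11.78
tcp_pos: [0.5617, 0.1307, 0.12]
tool_rot: [3.115, 0.406, 0.001]
ft_force: [-0.0, -0.3, -1.3]
width: 0.0217
```

arm_command(
  rows=[
    [[0.11, -0.83, 0, 0], [0.43, -1.6, 0, 0], [0.94, -2.26, 0, 0], [1.6, -2.77, 0, 0], [2.37, -3.09, 0, 0], [3.2, -3.2, 0, 0], [4.03, -3.09, 0, 0], [4.8, -2.77, 0, 0], [5.46, -2.26, 0, 0], [5.97, -1.6, 0, 0], [6.29, -0.83, 0, 0], [6.4, 0, 0, 0]],
  ],
)

```text
t: 12.78
tcp_pos: [0.6265, 0.1329, 0.1195]
tool_rot: [-3.115, -0.407, 0.0]
ft_force: [-0.3, 0.2, -1.7]
width: 0.0214
```

arm_command(
  rows=[
    [[-0.4, 0, 0, 0], [-1.2, 0, 0, 0], [-2.2, 0, 0, 0], [-3.0, 0, 0, 0], [-3.2, 0, 0, 0], [-3.2, 0, 0, 0], [-3.2, 0, 1, 0], [-3.2, 0, 3, 0], [-3.2, 0, 6, 0], [-3.2, 0, 8.5, 0], [-3.2, 0, 9.5, 0], [-3.2, 0, 9.5, 0]],
  ],
)

```text
t: 13.78
tcp_pos: [0.5956, 0.1318, 0.219]
tool_rot: [-3.115, -0.406, -0.011]
ft_force: [0.6, -0.1, -1.3]
width: 0.0217
```

```bash
python3 - <<'E'
from h import *
s=readout.get_state();print(s['tcp_pos'],s['tool_rot'],s['t'],s['width'],s['ft_force'])
x,y,z=s['tcp_pos']
a=vision.snapshot('scene')[:,:,::-1];b=vision.snapshot('wrist')[:,:,::-1]
im=np.hstack([cv2.resize(a[160:310,200:350],(400,400),interpolation=2),cv2.resize(b[50:300,131:381],(400,400),interpolation=2)])
cv2.imwrite('pics/s2.png',im)
print('foot pred scene crop',(proj('scene',[x,y,z-.11])-[200,160])*400/150,'wrist',(proj('wrist',[x,y,z-.11])-[131,50])*1.6)
E
```

```text
[0.59560367 0.13180206 0.2190293 ] [-3.1150511  -0.40584891 -0.01078305] 13.7833 0.02171957879452262 [ 0.58584959 -0.12241483 -1.27427321]
foot pred scene crop [195.99000189 218.22833786] wrist [203.83052455 203.53148332]
```

View pics/s2.png

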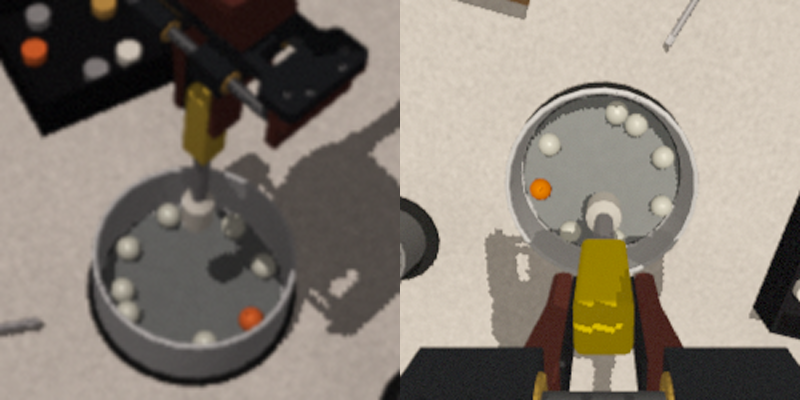

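The orange bead now lies at (541,188) in the wrist crop, about 20 mm from where it began and inside the basin. The stirrer is still straight in the jaws. I carry it back.

arm_command(
  rows=[
    [[-0.4, -1.5, 0, 0], [-1.0, -4.5, 0, 0], [-1.7, -8, 0, 0], [-2.5, -11.5, 0, 0], [-3.2, -15, 0, 0], [-4.0, -18.5, 0, 0], [-4.7, -22, 0, 0], [-5.5, -25.5, 0, 0], [-6.2, -29, 0, 0], [-7, -32.5, 0, 0], [-7.7, -36, 0, 0], [-8.4, -39, 0, 0]],
  ],
)

```text
t: 14.88
tcp_pos: [0.5079, -0.2607, 0.2122]
tool_rot: [-3.114, -0.404, 0.005]
ft_force: [0.4, -0.9, -0.9]
width: 0.0216
```

arm_command(
  rows=[
    [[-0.6, -2.0, 0, 0], [-0.9, -3.2, 0, 0], [-1.0, -3.6, 0, 0], [-1.0, -3.6, 0, 0], [-1.0, -3.6, 0, 0], [-1.0, -3.6, 0, 0], [-1.0, -3.6, 0, 0]],
  ],
)

```text
t: 15.47
tcp_pos: [0.5006, -0.293, 0.2148]
tool_rot: [-3.115, -0.409, -0.0]
ft_force: [-0.7, 0.0, -1.3]
width: 0.0216
```

```bash
python3 - <<'E'
from h import *
s=readout.get_state();print(s['tcp_pos'],s['tool_rot'],s['t'],s['width'],s['ft_force'])
x,y,z=s['tcp_pos']
a=vision.snapshot('scene')[:,:,::-1];b=vision.snapshot('wrist')[:,:,::-1]
im=np.hstack([cv2.resize(a[20:170,180:330],(400,400),interpolation=2),cv2.resize(b[100:300,156:356],(400,400),interpolation=2)])
cv2.imwrite('pics/r.png',im)
A=lambda X:(proj('scene',X)-[180,20])*400/150
B=lambda X:(proj('wrist',X)-[156,100])*2+[400,0]
print('foot',A([x,y,z-.11]),B([x,y,z-.11]));print('rim',A([.4997,-.2945,.05]),B([.4997,-.2945,.05]))
E
```

```text
[ 0.50057341 -0.29304589  0.21484527] [-3.11470037e+00 -4.09134810e-01 -3.56683523e-04] 15.4667 0.02161701147239427 [-0.6677729   0.02492225 -1.25070741]
foot [117.22586108 197.9507413 ] [603.94426646 154.28210612]
rim [119.83967047 239.13609736] [605.62013723 134.34475575]
```

View pics/r.png

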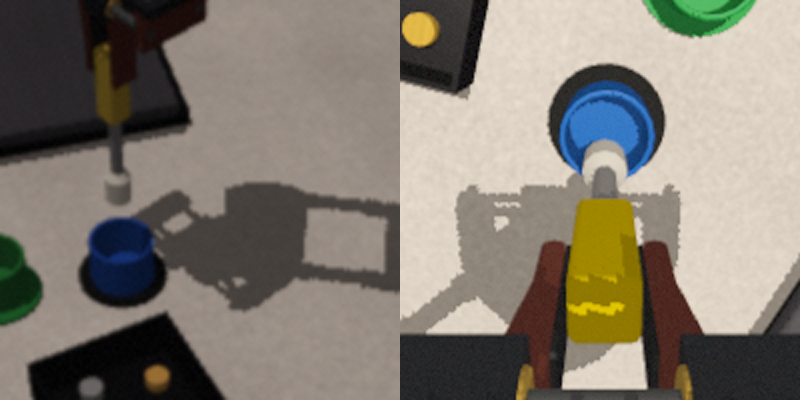

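The stirrer hangs upright over the blue cup, with the foot at (118,200) and the rim at (121,240), both as predicted. I lower it to the cup floor, slowly at the end.

arm_command(
  rows=[
    [[-0.1, -0.1, -2, 0], [-0.1, -0.1, -4.5, 0], [-0.1, -0.1, -6.5, 0], [-0.1, -0.1, -8, 0], [-0.1, -0.1, -9, 0], [-0.1, -0.1, -9.5, 0], [-0.1, -0.1, -9.8, 0], [-0.1, -0.1, -9.9, 0], [-0.1, -0.1, -10, 0], [-0.1, -0.1, -10, 0], [-0.1, -0.1, -10, 0]],
  ],
)

```text
t: 16.48
tcp_pos: [0.4994, -0.2955, 0.1157]
tool_rot: [3.114, 0.406, 0.002]
ft_force: [0.4, -0.7, -2.0]
width: 0.0216
```

arm_command(
  rows=[
    [[0, 0, -0.03, 0], [0, 0, -0.06, 0], [0, 0, -0.1, 0], [0, 0, -0.1, 0], [0, 0, -0.1, 0], [0, 0, -0.1, 0]],
  ],
)

```text
t: 16.98
tcp_pos: [0.4993, -0.2955, 0.1146]
tool_rot: [3.114, 0.406, 0.002]
ft_force: [-1.0, 1.1, 5.0]
width: 0.0217
```

Contact with the floor is felt (+5 N). I release and rise straight up.

arm_command(
  rows=[
    [[0, 0, 0, 0], [0, 0, 0, 0], [0, 0, 0, 0], [0, 0, 0, 0], [0, 0, 0, 0], [0, 0, 0, 0], [0, 0, 0, 0], [0, 0, 0, 0], [0, 0, 0, 0], [0, 0, 0, 0], [0, 0, 0, 0], [0, 0, 0, 0]],
  ],
  jaw=-1,
)

```text
t: 17.98
tcp_pos: [0.4991, -0.2953, 0.1138]
tool_rot: [3.115, 0.406, 0.0]
ft_force: [0.5, 0.1, 1.1]
width: 0.0877
```

arm_command(
  rows=[
    [[0, 0, 1, 0], [0, 0, 3, 0], [0, 0, 5.5, 0], [0, 0, 8, 0], [0, 0, 11, 0], [0, 0, 14, 0], [0, 0, 16, 0], [0, 0, 16, 0], [0, 0, 16, 0], [0, 0, 16, 0]],
  ],
)

```text
t: 18.82
tcp_pos: [0.4989, -0.2952, 0.2726]
tool_rot: [-3.114, -0.406, 0.002]
ft_force: [0.1, 0.1, -0.4]
width: 0.0877
```

```bash
python3 - <<'E'
from h import *
s=readout.get_state();print(s['tcp_pos'],s['t'],s['width'],s['ft_force'])
a=vision.snapshot('scene')[:,:,::-1];b=vision.snapshot('wrist')[:,:,::-1];
im=np.hstack([cv2.resize(a[50:310,200:330],(300,600),interpolation=2),cv2.resize(b,(500,375)).copy() if 0 else np.vstack([cv2.resize(b[60:300,100:412],(500,385)),np.zeros((215,500,3),np.uint8)])])
cv2.imwrite('pics/e.png',im)
k=300/130;A=lambda X:(proj('scene',X)-[200,50])*k
print(A([.4993,-.2955,.17]),A([.4993,-.2955,.1]),A([.4993,-.2955,.031]))
E
```

```text
[ 0.49894788 -0.29518041  0.27257933] 18.8167 0.08771770364403612 [ 0.08302113  0.13238471 -0.38903657]
[52.64503752 52.83773221] [ 55.56813651 103.64127834] [ 58.18588913 149.13789568]
```

View pics/e.png

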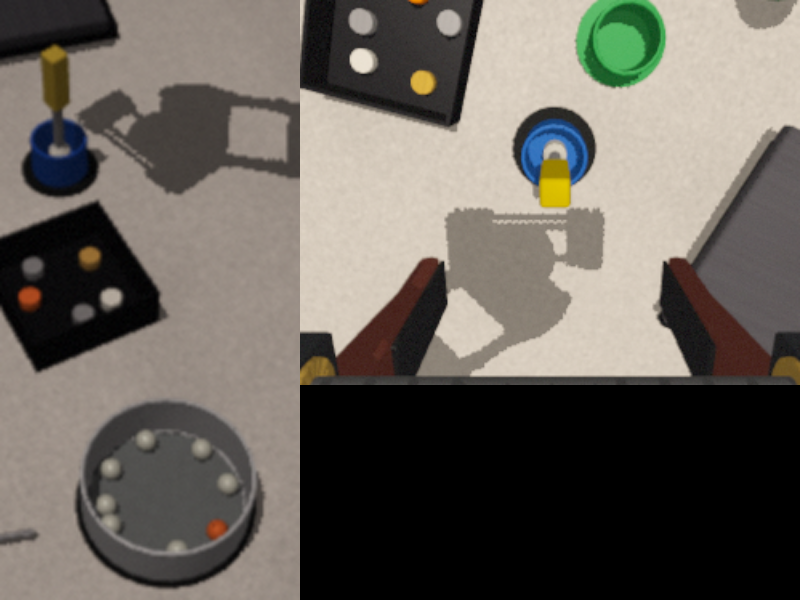

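The stirrer stands upright in the blue holder, with its handle top at (55,54) against (53,53) predicted for upright. The gripper is clear, and the orange bead is in the basin at (217,529). I hand the job in.

```bash
python3 -c "
from bench import sign_off
print(sign_off())"
```

```text
the job is handed in; nothing more can be done
None
```

I took the stirrer from the blue holder and stirred the beads three turns at about 32 mm radius, foot about 4 mm off the basin floor. I then stood it back in its holder, let go and handed the job in at about 19 s; no verdict was reported.

**Last checks:**
- **Stirrer:** it stands upright in the blue holder with the handle top within a few pixels of the predicted upright position. I felt floor contact (about 5 N) before releasing.
- **Gripper:** it is open and well above the handle.
- **Orange bead:** it is still inside the basin, roughly 20 mm from where it began, judged by eye from the wrist pictures.

**One disagreement:** the basin-centre estimates differed by about 3 mm, so I used their middle. It caused no problem in the stirring.

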